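# Load the carton cage and latch its gate

### The arm

A 6-joint arm with a two-finger parallel gripper is mounted at the origin on a cart in front of the work surface, level with it; the furniture and walls round the work are solid. World frame = base frame: x ahead of the robot, y to its left, z up, the work surface at z = 0. Lengths are in m, angles in rad, forces in N, time in s.
With the tool pointing down it reaches from about 0.3 to 0.95 m from the base axis. Payload 3.1 kg.
Tool frame: the origin (TCP) lies at the very end of the fingers, on their centre line; the grasp point (between the pads) lies 19 mm behind it; z points along the fingers, y is the line along which they close (so a half turn about z gives the same grasp; the last joint's range is limited). The gripper opens to 85 mm and grips with 20 to 120 N. Pads are 22 mm wide; open, the fingers measure 114 mm over their backs; the gripper's body (76 mm by 85 mm) begins 54 mm behind the grasp point. The pads swing forward as they close: fully open they stand 13 mm farther back than shut.
Start: joints at [-0.07, 0.308, 1.634, -0, 1.2, -0.07], TCP at [0.625, -0, 0.231] pointing down, gripper open.
Joint ranges: [-3.06, 3.06], [-0.79, 1.96], [0.05, 2.63], [-1.19, 4.34], [0.05, 2.64], [-2.94, 2.94]. Speed limits (rad/s): [2.79, 2.79, 3.14, 3.14, 3.14, 3.14].

### API

Orientations are given as a rotation vector (axis times angle).
In Python, from station import arm gives the robot as it stands.
- The arm moves only by the tool move_arm, never from a script. Its argument "moves" is a list of rows, each an object of numbers: "dx", "dy", "dz": the shift along the tool's x, y, z scaled (see below); "rx", "ry", "rz": the turn, a rotation vector about the tool's x, y, z scaled (see below); "fingers": the opening, from -1 (shut) to 1 (fully open). In form: [{"dx": .., "dy": .., "dz": .., "rx": .., "ry": .., "rz": .., "fingers": ..}, ...]. A call has 1 to 8 rows; each row is the pose to reach, as a shift and turn from the pose commanded when the call began, along the tool's axes at that moment, turning the shorter way round; what a row does not reach only later rows make up. The controller multiplies each number of a shift by 50 cm and each number of a turn by 360 degrees. A row lasts 1/10 s, in which the tool goes at most 50 mm and 8.59 degrees, less where a joint would pass 70% of its speed; a pose out of reach is approached as far as the arm can. A call with a number of a shift or a turn outside -1 to 1 is refused whole. A call with a gripper value outside its range is refused whole. The fingers move at their own pace and stop on an object; the grip force is fixed at half the most. Time passes only in rows, so rows that repeat a pose let the fingers close. It gives the time, the measured TCP pose, the force, the opening and the grip force at its end, in the units of the state.
- arm.read_state(): the state, without advancing time (a new reading comes with each control period).
- arm.grab_frame(name): name is "scene" or "side" or "wrist"; returns a dict with "image" (480x640x3 uint8, red, green, blue), "range_z" (480x640 float32, m along the optical axis (not along the pixel's ray), 0 where there is no reading), "fx", "fy", "cx", "cy" (pixels), "xyz" and "attitude" of the camera in the world; the wrist camera has in their place "hand_eye" (4x4, takes a point from camera to tool coordinates, whose origin is the TCP and whose axes are the flange's). Camera axes: x right, y down, z forward; pixel columns grow to the right and rows downward; lengths in m; the calibration is good to about 2 mm. A picture is of the moment at which its call begins: read the wrist's pose just before it.
- arm.finish_job(): hands the job in; it is judged then, once.
The state is a dict: "t": time; "joint_pos": joint angles; "joint_velocities": joint speeds; "joint_torque": joint torques, N m; "eef_pos": TCP position; "orientation": TCP orientation; "ft_force": force on the tool from outside, world axes, zero at the start; "torque": the same for the moment, N m; "grip_width": finger opening in m; "grasp_force": force on a finger pad.
Only numpy, scipy, OpenCV 4.12 (cv2) and the standard library are available. Lean on these libraries where they do the work, as an engineer would, in place of code of your own. Each camera call takes 0.05 s, during which the arm holds its last target. There are 200 camera calls.

### The job

Stand the loose dark red carton upright on the floor of the small grey cage, let go of it, then push the cage's yellow gate shut until its sprung brass tongue rides over the strike and snaps in, so that the gate stays shut by itself. Push gently by feel: do not slam the gate or force it hard against its rubber stop, and leave the label roll, tape, marker and ink pad where they are.

Things in the scene. Friction and masses are not known exactly. Their poses are not given: they have to be found in the camera images.
- carton_mid (a point): centre of the loose dark red carton, 73 mm (its x) by 59 mm (its y) by 134 mm high, standing upright at the start left of the cage; z up; about 0.2 kg. Other cartons farther back are fixed.
- bay_floor (a point): middle of the grey cage's floor, 18 mm above the table; x points into the cage (away from the gate), y to its left. Inner floor 94 mm deep (x) by 181 mm wide (y), back and side walls 70 mm high, open top. The shut gate's plane lies 57 mm before this point (-x). A carton whose front stays 15 mm behind that plane is clear of the gate; standing in the middle it is.
- gate_hinge (a point): point on the yellow gate's upright hinge axis, at the cage's front left corner (facing in), 82 mm above the table; fixed to the cage, axes as bay_floor. Strike and rubber stop stand on a bracket by the gate's free end that is set anew along an arc slot each time and not measured: the gate latches somewhere between +0.21 and -0.04 rad, so the snap must be felt or seen.
- gate_push (a point): front face of the gate's push plate (black rubber patch), 140 mm from the hinge axis and 5 mm before the gate's mid-plane, 97 mm above the table. Moves with the gate: its x is the push direction (square to the gate, toward shut), its y runs along the gate to the hinge. The gate is 180 mm long from its hinge, 8 mm thick, and spans 30 to 128 mm above the table.
- gate (a joint): gate angle (rad), positive as the free end swings out toward the robot; +0.21 to -0.04 when latched shut (see gate_hinge), 0.40 to 0.54 at the start. A weak hinge spring holds it ajar near 0.47 and swings it open again (about 1 N at the push plate) unless it is latched.
- tongue (a joint): sprung brass tongue in the gate's free end (m): 0 fully out. Its slope rides on the strike, which pushes it in about 7 mm over the last 11 mm of gate travel; then it springs out behind the strike. Riding over takes 5 to 9 N at the push plate; at the snap the gate meets a stiff rubber stop (about 6 N per mm), so a steady 12 N there means it has snapped in; over 22 N is too hard.
- label_roll: white roll of round seals, 72 mm across, 33 mm high, origin under its centre; to be left alone
- tape: roll of masking tape, 100 mm across, 25 mm high, origin under its centre; to be left alone
- marker: black and white marker pen, 135 mm long, lying; to be left alone
- pad: dark red ink pad, 69 x 98 x 14 mm, origin under its centre; to be left alone
Not all that is in view belongs to the job. What is shaped like the part that bears carton_mid but green is not meant.

How it is judged:
By the outcome, as a careful person would: the job done as asked, in the order asked, and still so for the second after the job is handed in, with the robot touching nothing.
It also fails if it takes over 59 s, if anything falls off the work surface, if the arm or the gripper's body presses on something with over 40 N, if the wrist force passes 120 N, or if a joint passes its speed limit or range.

## Working session

There is one attempt and no reset: what is moved stays moved. The work goes in short steps, Python scripts to look and compute and a tool call to move; the robot and the scene stay as the last step left them, time stands still between calls to the robot, and variables do not carry over. Pictures are saved under pics/ and viewed, at most 10 in all, crops included, and the job is handed in when it is done.

Besides the shell and the picture viewer there is one more tool, called after ">>>" as name(argument=value, ...) on one line, values as JSON. move_arm: Moves the arm, as the interface text tells. Its arguments: {"type":"object","properties":{"moves":{"type":"array","items":{"type":"object","properties":{"dx":{"type":"number"},"dy":{"type":"number"},"dz":{"type":"number"},"rx":{"type":"number"},"ry":{"type":"number"},"rz":{"type":"number"},"fingers":{"type":"number"}}}}},"required":["moves"]}

```bash
mkdir -p pics
cat > h.py <<'E'
import numpy as np,cv2
from scipy.spatial.transform import Rotation as R
from station import arm
def cam(name):
    s=arm.read_state(); f=arm.grab_frame(name)
    if name=="wrist":
        T=np.eye(4);T[:3,:3]=R.from_rotvec(s["orientation"]).as_matrix();T[:3,3]=s["eef_pos"];M=T@np.array(f["hand_eye"])
    else:
        a=np.array(f["attitude"],float);M=np.eye(4)
        M[:3,:3]=a if a.shape==(3,3) else (R.from_rotvec(a).as_matrix() if a.size==3 else R.from_quat(a).as_matrix())
        M[:3,3]=f["xyz"]
    z=f["range_z"];v,u=np.mgrid[:480,:640]
    P=np.stack([(u-f["cx"])/f["fx"]*z,(v-f["cy"])/f["fy"]*z,z],-1)@M[:3,:3].T+M[:3,3]
    P[z==0]=np.nan
    return f,P
def save(n,im,box=None,k=1):
    if box: im=im[box[1]:box[3],box[0]:box[2]]
    cv2.imwrite("pics/"+n,cv2.resize(im[...,::-1],None,fx=k,fy=k,interpolation=cv2.INTER_CUBIC))
E
python3 - <<'E'
from h import *
f,P=cam("scene");print(f["xyz"],f["attitude"]);save("s1.png",f["image"]);np.save("s1.npy",P)
g,Q=cam("side");print(g["xyz"]);save("d1.png",g["image"]);np.save("d1.npy",Q)
print(arm.read_state())
E
```

```text
[0.32417409 1.15004661 0.89092983] [-0.2293753   2.71386179 -1.43434959]
[-0.26917359 -0.49600831  0.7296526 ]
{'t': 0.1, 'joint_pos': array([-6.97034141e-02,  3.08966153e-01,  1.63508510e+00,  4.76284467e-07,
        1.19969335e+00, -6.97063897e-02]), 'joint_velocities': array([ 0.00057642, -0.00155114, -0.00166446,  0.00026771,  0.00131044,
        0.00114463]), 'joint_torque': array([ 8.17496607e-05, -4.16405118e+01, -2.77644914e+01, -1.21622929e-04,
        4.01614045e-03,  3.27598855e-06]), 'eef_pos': array([6.24239414e-01, 2.38057104e-05, 2.30119577e-01]), 'orientation': array([-2.22028930e+00, -2.22029552e+00,  2.21625842e-03]), 'ft_force': array([ 0.24784902, -0.37717769,  0.0440209 ]), 'torque': array([0.00459541, 0.06301051, 0.01350921]), 'grasp_force': 0.0, 'grip_width': 0.08531442412107083}
```

View pics/s1.png

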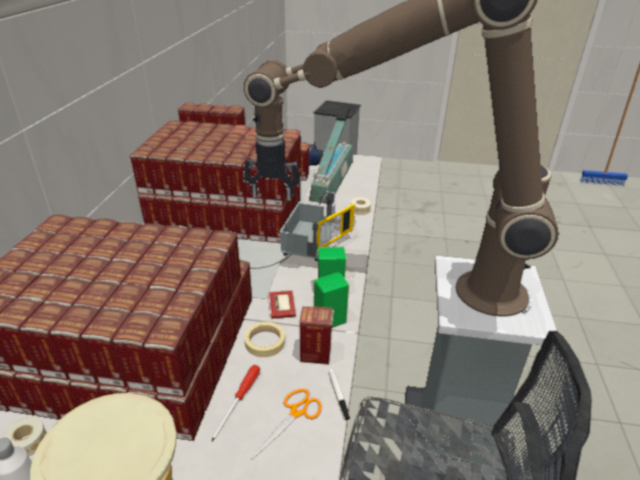

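View pics/d1.png

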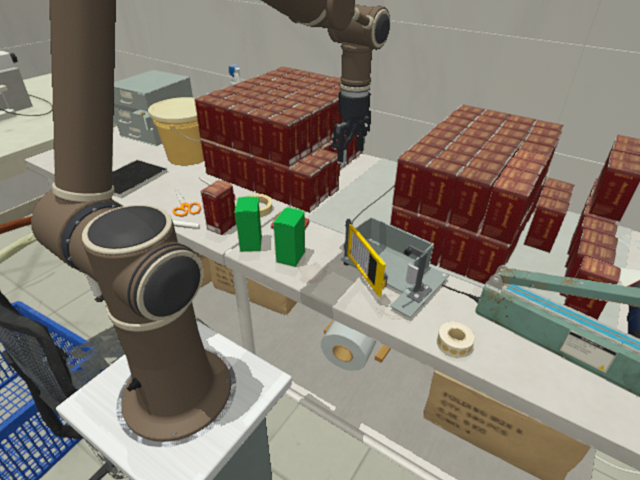

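The scene view shows the loose carton at (317,335) with green decoys at (331,300) and (331,262), and the cage at (310,230) with its yellow gate at (337,226). In the side view the carton is at (217,207), the gate at (366,262) and the bracket at (415,280).

Run:
```python
from h import *
P=np.load("s1.npy");Q=np.load("d1.npy")
im=cv2.imread("pics/s1.png");jm=cv2.imread("pics/d1.png")
def reg(P,b):return P[b[1]:b[3],b[0]:b[2]].reshape(-1,3)
def desc(n,p):
    p=p[~np.isnan(p[:,0])];r=cv2.minAreaRect((p[:,:2]*1000).astype(np.float32));print(n,len(p),r,np.percentile(p,[1,50,99],axis=0).round(3).tolist())
for n,P_,b in (("s",P,(292,300,342,368)),("d",Q,(196,174,240,236))):
    p=reg(P_,b);p=p[~np.isnan(p[:,0])];print(p.min(0),p.max(0))
    desc(n+" all",p[p[:,2]>.02]);desc(n+" top",p[(p[:,2]>.126)&(p[:,2]<.15)])
for n,P_,i in(("s",P,im),("d",Q,jm)):
    h=cv2.cvtColor(i,cv2.COLOR_BGR2HSV);m=(h[...,0]>18)&(h[...,0]<32)&(h[...,1]>180)&(h[...,2]>120)
    p=P_[m];p=p[(p[:,0]>.3)&(p[:,0]<.8)&(abs(p[:,1])<.5)&(p[:,2]>.02)&(p[:,2]<.14)]
    desc(n+" gate",p)
for n,P_,b in (("s",P,(275,195,365,265)),("d",Q,(335,210,450,320))):
    p=reg(P_,b)
    for lo,hi in((.012,.024),(.065,.076),(.08,.094),(.094,.2)):
        q=p[(p[:,2]>lo)&(p[:,2]<hi)]
        if len(q)>4: desc(f"{n} z{lo}",q)
save("d2.png",arm.grab_frame("side")["image"],(190,170,480,370),2.75)
```

```text
[ 0.38571914  0.11827426 -0.00770707] [0.54350749 0.36661941 0.1383799 ]
s all 1979 ((446.935302734375, 274.81182861328125), (159.26425170898438, 76.95823669433594), 85.73336029052734) [[0.406, 0.206, 0.022], [0.444, 0.344, 0.092], [0.484, 0.351, 0.136]]
s top 585 ((450.6506042480469, 320.119140625), (73.2770004272461, 61.74839401245117), 3.4689393043518066) [[0.415, 0.291, 0.126], [0.45, 0.325, 0.133], [0.486, 0.349, 0.137]]
[ 0.37783084  0.18474652 -0.00357099] [0.65804721 0.61902363 0.13736273]
d all 1625 ((512.23583984375, 367.1576232910156), (426.3734130859375, 104.86872863769531), 43.84765625) [[0.389, 0.189, 0.021], [0.428, 0.295, 0.091], [0.655, 0.493, 0.136]]
d top 401 ((441.1962585449219, 264.9557800292969), (173.0288848876953, 81.25200653076172), 80.77983856201172) [[0.39, 0.188, 0.126], [0.437, 0.306, 0.133], [0.486, 0.347, 0.137]]
s gate 335 ((465.1242370605469, -169.423828125), (208.0816650390625, 93.72278594970703), 89.12481689453125) [[0.419, -0.247, 0.035], [0.451, -0.159, 0.097], [0.513, -0.069, 0.131]]
d gate 621 ((486.24334716796875, -126.68489074707031), (234.082
[... 922 characters left out ...]
4), (394.36602783203125, 225.8968963623047), 71.84624481201172) [[0.417, -0.311, 0.014], [0.541, -0.233, 0.02], [0.628, -0.067, 0.024]]
d z0.065 541 ((540.3883056640625, -169.383544921875), (217.61505126953125, 237.51885986328125), 80.58373260498047) [[0.414, -0.291, 0.065], [0.603, -0.189, 0.071], [0.638, -0.064, 0.076]]
d z0.08 924 ((541.3784790039062, -167.9312744140625), (219.82479858398438, 240.98252868652344), 81.19002532958984) [[0.416, -0.287, 0.08], [0.608, -0.194, 0.087], [0.634, -0.064, 0.094]]
d z0.094 2194 ((558.7008666992188, -198.01393127441406), (198.51991271972656, 236.41012573242188), 57.908382415771484) [[0.416, -0.282, 0.094], [0.626, -0.209, 0.122], [0.64, -0.061, 0.17]]
```

View pics/d2.png

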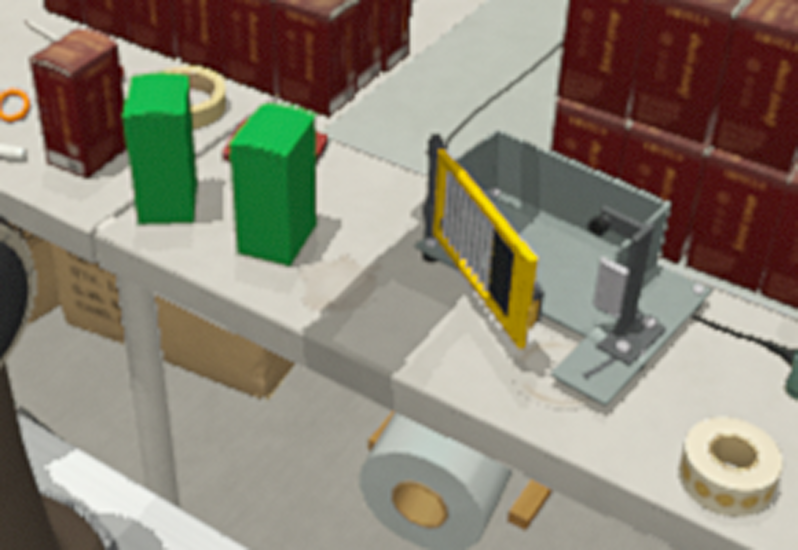

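The crop shows the gate hinged at its left post (440,190), the brass tongue at (537,300), the strike post at (640,290), and the label roll well to the right. Next: a top-down map and the wrist view.

Run:
```python
from h import *
w,W=cam("wrist");print(np.round(w["hand_eye"],3).tolist());np.save("w1.npy",W)
out=np.zeros((400,380,3),np.uint8);h=np.full((400,380),-1.)
for p in (np.load("s1.npy"),np.load("d1.npy")):
    c=p.reshape(-1,3);c=c[~np.isnan(c[:,0])]
    u=np.round((0.42-c[:,1]-.32)*1000).astype(int);v=np.round((.72-c[:,0])*1000).astype(int)
    k=(u>=0)&(u<380)&(v>=0)&(v<400)&(c[:,2]<.2)
    np.maximum.at(h,(v[k],u[k]),c[k,2])
h8=np.clip(h*1000+20,0,200).astype(np.uint8)
col=cv2.applyColorMap((h8*1.27).astype(np.uint8),cv2.COLORMAP_JET);col[h<-.5]=0
for i in range(0,400,50):
    col[i,:]=255-col[i,:]//2*0-155
for i in range(0,380,50): col[:,i]=100
a=cv2.resize(col,None,fx=1.25,fy=1.25,interpolation=cv2.INTER_NEAREST)
b=w["image"][...,::-1];b=cv2.resize(b,(320,240))
o=np.zeros((max(a.shape[0],240),a.shape[1]+320,3),np.uint8);o[:a.shape[0],:a.shape[1]]=a;o[:240,a.shape[1]:]=b
cv2.imwrite("pics/top.png",o);print(o.shape)
```

```text
[[0.0, -0.95, -0.312, 0.08], [1.0, 0.0, -0.0, -0.002], [0.0, -0.312, 0.95, -0.143], [0.0, 0.0, 0.0, 1.0]]
(500, 795, 3)
```

View pics/top.png

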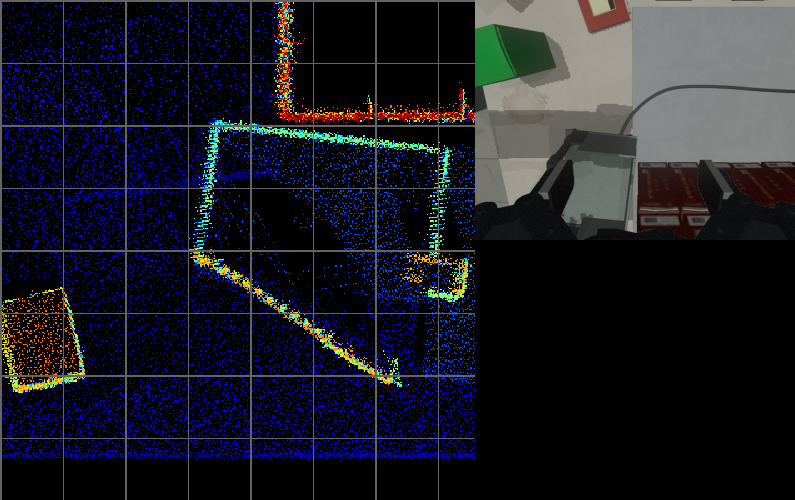

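The map gives cage yaw of about -0.11 rad, floor centre near (0.562,-0.158), hinge near (0.515,-0.06), and gate angle of about 0.46. The carton sits at (0.4505,0.319), yaw about 0.06. I'll move above the carton, turning the fingers to its y.

>>> move_arm(moves=[{"dx": 0.64, "dy": -0.35, "dz": -0.04, "rz": -0.26, "fingers": 1}, {"dx": 0.64, "dy": -0.35, "dz": -0.04, "rz": -0.26, "fingers": 1}, {"dx": 0.64, "dy": -0.35, "dz": -0.04, "rz": -0.26, "fingers": 1}, {"dx": 0.64, "dy": -0.35, "dz": -0.04, "rz": -0.26, "fingers": 1}, {"dx": 0.64, "dy": -0.35, "dz": -0.04, "rz": -0.26, "fingers": 1}, {"dx": 0.64, "dy": -0.35, "dz": -0.04, "rz": -0.26, "fingers": 1}, {"dx": 0.64, "dy": -0.35, "dz": -0.04, "rz": -0.26, "fingers": 1}, {"dx": 0.64, "dy": -0.35, "dz": -0.04, "rz": -0.26, "fingers": 1}])

```text
validation failed for argument at $.mo...
```

```bash
cat >> h.py <<'E'
def tgt(p,yaw):
    "units for move: tool x = -world x turned by yaw, pointing down"
    s=arm.read_state();M=R.from_rotvec(s["orientation"])
    G=R.from_matrix(np.array([[-np.cos(yaw),np.sin(yaw)*-1*-1,0],[-np.sin(yaw),-np.cos(yaw)*-1,0],[0,0,-1]]))
    d=M.inv().apply(np.array(p)-s["eef_pos"])/.5;r=(M.inv()*G).as_rotvec()/(2*np.pi)
    print("d",d.round(3),"r",r.round(4),"t",round(s["t"],2),"pos",s["eef_pos"].round(4),"F",s["ft_force"].round(1),"w",round(s["grip_width"],4))
    print("tool x,y",M.as_matrix()[:,0].round(3),M.as_matrix()[:,1].round(3),"q",s["joint_pos"].round(2))
E
python3 - <<'E'
from h import *
tgt([.4505,.319,.25],.06)
E
```

```text
d [ 0.638 -0.348 -0.038] r [-2.0e-04 -2.0e-04 -2.5e-01] t 0.2 pos [0.6245 0.     0.2305] F [ 0.1 -0.2  0.4] w 0.0858
tool x,y [-0.  1.  0.] [ 1.     0.    -0.001] q [-0.07  0.31  1.63 -0.    1.2  -0.07]
```

>>> move_arm(moves=[{"dx": 0.64, "dy": -0.35, "dz": -0.04, "rx": 0.0, "ry": 0.0, "rz": -0.26, "fingers": 1.0}, {"dx": 0.64, "dy": -0.35, "dz": -0.04, "rx": 0.0, "ry": 0.0, "rz": -0.26, "fingers": 1.0}, {"dx": 0.64, "dy": -0.35, "dz": -0.04, "rx": 0.0, "ry": 0.0, "rz": -0.26, "fingers": 1.0}, {"dx": 0.64, "dy": -0.35, "dz": -0.04, "rx": 0.0, "ry": 0.0, "rz": -0.26, "fingers": 1.0}, {"dx": 0.64, "dy": -0.35, "dz": -0.04, "rx": 0.0, "ry": 0.0, "rz": -0.26, "fingers": 1.0}, {"dx": 0.64, "dy": -0.35, "dz": -0.04, "rx": 0.0, "ry": 0.0, "rz": -0.26, "fingers": 1.0}, {"dx": 0.64, "dy": -0.35, "dz": -0.04, "rx": 0.0, "ry": 0.0, "rz": -0.26, "fingers": 1.0}, {"dx": 0.64, "dy": -0.35, "dz": -0.04, "rx": 0.0, "ry": 0.0, "rz": -0.26, "fingers": 1.0}])

```text
t: 1.0
eef_pos: [0.4474, 0.3237, 0.2516]
orientation: [-0.563, -3.09, -0.003]
ft_force: [-0.1, -0.7, -0.4]
grip_width: 0.0856
grasp_force: 0.0
```

```bash
sed -i 's/G=R.from_matrix.*/c,n=np.cos(yaw),np.sin(yaw);G=R.from_matrix(np.array([[-c,-n,0],[-n,c,0],[0,0,-1.]]))/' h.py
python3 - <<'E'
from h import *
tgt([.4505,.319,.25],.06)
E
```

```text
d [-0.009 -0.007  0.003] r [ 0.0003 -0.0002 -0.0669] t 1.0 pos [0.4474 0.3237 0.2516] F [-0.1 -0.7 -0.4] w 0.0856
tool x,y [-0.936  0.353  0.001] [0.353 0.936 0.002] q [ 0.55  0.15  1.79  0.    1.21 -0.66]
```

>>> move_arm(moves=[{"dx": -0.01, "dy": -0.005, "dz": 0.0, "rx": 0.0, "ry": 0.0, "rz": -0.067, "fingers": 1.0}, {"dx": -0.01, "dy": -0.005, "dz": 0.0, "rx": 0.0, "ry": 0.0, "rz": -0.067, "fingers": 1.0}, {"dx": -0.01, "dy": -0.005, "dz": 0.0, "rx": 0.0, "ry": 0.0, "rz": -0.067, "fingers": 1.0}, {"dx": -0.01, "dy": -0.005, "dz": 0.0, "rx": 0.0, "ry": 0.0, "rz": -0.067, "fingers": 1.0}])

```text
t: 1.4
eef_pos: [0.4535, 0.3159, 0.2511]
orientation: [0.079, -3.14, 0.0]
ft_force: [-0.5, -0.0, 0.9]
grip_width: 0.0855
grasp_force: 0.0
```

Run:
```python
from h import *
f,P=cam("wrist");save("w2.png",f["image"])
m=(P[...,2]>.12)&(P[...,2]<.15)
n,l,st,c=cv2.connectedComponentsWithStats(m.astype(np.uint8))
for i in range(1,n):
    if st[i,4]>2000:
        p=P[l==i];print(st[i],p[:,2].mean().round(4),cv2.minAreaRect((p[:,:2]*1000).astype(np.float32)))
tgt([.4505,.319,.09],.06)
```

```text
[   54   112   148   143 11212] 0.1316 ((431.2795715332031, 193.93118286132812), (73.60679626464844, 57.93911361694336), 36.70233154296875)
[ 280  165   92  113 9770] 0.1319 ((448.4863586425781, 318.428466796875), (73.47028350830078, 56.71050262451172), 3.430119752883911)
d [0.006 0.007 0.322] r [-0.     -0.0001 -0.0019] t 1.45 pos [0.4536 0.3158 0.251 ] F [0.7 0.4 0.5] w 0.0855
tool x,y [-0.999 -0.048  0.   ] [-0.048  0.999 -0.   ] q [ 0.53  0.15  1.79  0.    1.21 -1.09]
```

View pics/w2.png

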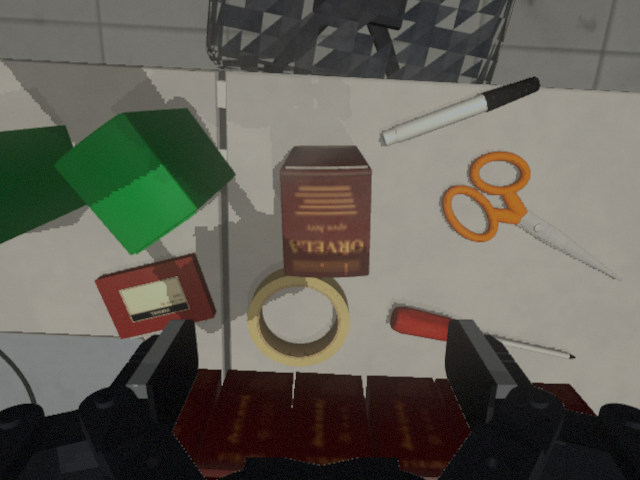

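The wrist view shows the carton top at (325,225) between the fingers with clear space either side. Its refined centre is (0.449,0.3185), so I descend and grip.

>>> move_arm(moves=[{"dx": 0.009, "dy": 0.006, "dz": 0.12, "rx": 0.0, "ry": 0.0, "rz": -0.002, "fingers": 1.0}, {"dx": 0.009, "dy": 0.006, "dz": 0.22, "rx": 0.0, "ry": 0.0, "rz": -0.002, "fingers": 1.0}, {"dx": 0.009, "dy": 0.006, "dz": 0.32, "rx": 0.0, "ry": 0.0, "rz": -0.002, "fingers": 1.0}, {"dx": 0.009, "dy": 0.006, "dz": 0.32, "rx": 0.0, "ry": 0.0, "rz": -0.002, "fingers": 1.0}, {"dx": 0.009, "dy": 0.006, "dz": 0.32, "rx": 0.0, "ry": 0.0, "rz": -0.002, "fingers": -1.0}, {"dx": 0.009, "dy": 0.006, "dz": 0.32, "rx": 0.0, "ry": 0.0, "rz": -0.002, "fingers": -1.0}, {"dx": 0.009, "dy": 0.006, "dz": 0.32, "rx": 0.0, "ry": 0.0, "rz": -0.002, "fingers": -1.0}, {"dx": 0.009, "dy": 0.006, "dz": 0.32, "rx": 0.0, "ry": 0.0, "rz": -0.002, "fingers": -1.0}])

```text
t: 2.25
eef_pos: [0.4508, 0.3196, 0.0937]
orientation: [-0.098, 3.136, 0.003]
ft_force: [0.6, -1.6, 5.7]
grip_width: 0.0578
grasp_force: 65.5
```

>>> move_arm(moves=[{"dx": 0.0, "dy": 0.0, "dz": -0.1, "rx": 0.0, "ry": 0.0, "rz": 0.0, "fingers": -1.0}, {"dx": 0.0, "dy": 0.0, "dz": -0.2, "rx": 0.0, "ry": 0.0, "rz": 0.0, "fingers": -1.0}, {"dx": 0.0, "dy": 0.0, "dz": -0.3, "rx": 0.0, "ry": 0.0, "rz": 0.0, "fingers": -1.0}, {"dx": 0.0, "dy": 0.0, "dz": -0.36, "rx": 0.0, "ry": 0.0, "rz": 0.0, "fingers": -1.0}, {"dx": 0.0, "dy": 0.0, "dz": -0.36, "rx": 0.0, "ry": 0.0, "rz": 0.0, "fingers": -1.0}])

```text
t: 2.75
eef_pos: [0.4528, 0.3209, 0.2793]
orientation: [-0.098, 3.127, 0.012]
ft_force: [0.6, 1.3, -2.2]
grip_width: 0.0581
grasp_force: 66.2
```

Run:
```python
from h import *
tgt([.55,-.157,.27],-.11)
```

```text
d [-0.134 -0.966  0.014] r [0.0013 0.002  0.0275] t 2.75 pos [0.4528 0.3209 0.2793] F [ 0.6  1.3 -2.2] w 0.0581
tool x,y [-0.998 -0.063 -0.013] [-0.063  0.998  0.007] q [ 0.54  0.12  1.76  0.    1.24 -1.1 ]
```

>>> move_arm(moves=[{"dx": -0.01, "dy": -0.07, "dz": 0.0, "rx": 0.0, "ry": 0.0, "rz": 0.002, "fingers": -1.0}, {"dx": -0.02, "dy": -0.15, "dz": 0.0, "rx": 0.0, "ry": 0.0, "rz": 0.005, "fingers": -1.0}, {"dx": -0.035, "dy": -0.24, "dz": 0.0, "rx": 0.0, "ry": 0.0, "rz": 0.01, "fingers": -1.0}, {"dx": -0.05, "dy": -0.33, "dz": 0.0, "rx": 0.0, "ry": 0.0, "rz": 0.015, "fingers": -1.0}, {"dx": -0.07, "dy": -0.42, "dz": 0.0, "rx": 0.0, "ry": 0.0, "rz": 0.02, "fingers": -1.0}, {"dx": -0.09, "dy": -0.51, "dz": 0.0, "rx": 0.0, "ry": 0.0, "rz": 0.025, "fingers": -1.0}, {"dx": -0.1, "dy": -0.6, "dz": 0.0, "rx": 0.0, "ry": 0.0, "rz": 0.027, "fingers": -1.0}, {"dx": -0.11, "dy": -0.69, "dz": 0.0, "rx": 0.0, "ry": 0.0, "rz": 0.027, "fingers": -1.0}])

```text
t: 3.55
eef_pos: [0.5247, -0.024, 0.2699]
orientation: [-0.168, -3.135, -0.001]
ft_force: [0.2, 0.5, -1.2]
grip_width: 0.0581
grasp_force: 66.1
```

Run:
```python
from h import *
tgt([.55,-.157,.27],-.11)
```

```text
d [-0.079 -0.259 -0.   ] r [ 0.     -0.0003  0.0004] t 3.55 pos [ 0.5247 -0.024   0.2699] F [ 0.2  0.5 -1.2] w 0.0581
tool x,y [-0.994  0.107  0.002] [0.107 0.994 0.   ] q [-0.13  0.08  1.82  0.    1.24 -1.59]
```

>>> move_arm(moves=[{"dx": -0.03, "dy": -0.08, "dz": 0.0, "rx": 0.0, "ry": 0.0, "rz": 0.0, "fingers": -1.0}, {"dx": -0.06, "dy": -0.16, "dz": 0.0, "rx": 0.0, "ry": 0.0, "rz": 0.0, "fingers": -1.0}, {"dx": -0.079, "dy": -0.23, "dz": 0.0, "rx": 0.0, "ry": 0.0, "rz": 0.0, "fingers": -1.0}, {"dx": -0.079, "dy": -0.26, "dz": 0.0, "rx": 0.0, "ry": 0.0, "rz": 0.0, "fingers": -1.0}, {"dx": -0.079, "dy": -0.26, "dz": 0.0, "rx": 0.0, "ry": 0.0, "rz": 0.0, "fingers": -1.0}, {"dx": -0.079, "dy": -0.26, "dz": 0.0, "rx": 0.0, "ry": 0.0, "rz": 0.0, "fingers": -1.0}])

```text
t: 4.15
eef_pos: [0.5501, -0.1547, 0.2702]
orientation: [-0.169, -3.135, -0.003]
ft_force: [-0.4, -0.4, -2.5]
grip_width: 0.0581
grasp_force: 66.0
```

Run:
```python
from h import *
tgt([.562,-.158,.27],-.11)
s,P=cam("scene");d,Q=cam("side");w,W=cam("wrist")
a=np.hstack([cv2.resize(s["image"][130:290,220:400],None,fx=2,fy=2,interpolation=2),cv2.resize(d["image"][130:330,320:520],(320,320))])
b=cv2.resize(w["image"],(340,255));o=np.zeros((580,a.shape[1],3),np.uint8);o[:320]=a[:320];o[322:577,:340]=b
save("o3.png",o);print(o.shape)
# cage wall fit from side+scene, rectified frame
th=-.11;ex=np.array([np.cos(th),np.sin(th)]);ey=np.array([-np.sin(th),np.cos(th)]);c0=np.array([.562,-.158])
for n,p in (("s1",np.load("s1.npy")),("d1",np.load("d1.npy"))):
    p=p.reshape(-1,3);p=p[~np.isnan(p[:,0])];p=p[(p[:,2]>.03)&(p[:,2]<.082)];a=(p[:,:2]-c0)@ex;b=(p[:,:2]-c0)@ey
    for nm,k,u,v in (("back",(abs(b)<.08)&(a>.035)&(a<.062),b,a),("left",(abs(a)<.04)&(b>.08)&(b<.105),a,b),("right",(abs(a)<.04)&(b<-.08)&(b>-.105),a,b)):
        if k.sum()>20: print(n,nm,k.sum(),np.polyfit(u[k],v[k],1).round(4),np.percentile(v[k],[5,50,95]).round(4))
```

```text
d [-0.024 -0.004  0.   ] r [ 0.0003 -0.0003  0.0004] t 4.15 pos [ 0.5501 -0.1547  0.2702] F [-0.4 -0.4 -2.5] w 0.0581
tool x,y [-0.994  0.107  0.002] [0.107 0.994 0.002] q [-0.35  0.17  1.72  0.    1.25 -1.81]
(580, 680, 3)
s1 back 163 [0.0028 0.0489] [0.0473 0.0488 0.0506]
s1 left 361 [-0.0051  0.0933] [0.0889 0.0933 0.0978]
s1 right 297 [ 0.001  -0.0921] [-0.097  -0.0918 -0.0872]
d1 back 727 [0.0017 0.049 ] [0.0464 0.0491 0.0517]
d1 left 126 [-0.0064  0.091 ] [0.0893 0.091  0.0923]
d1 right 55 [-0.0107 -0.094 ] [-0.0954 -0.0941 -0.0928]
```

View pics/o3.png

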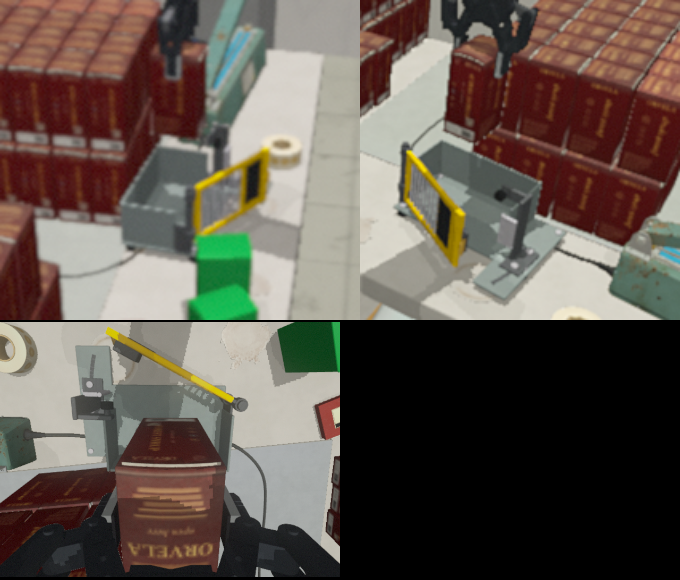

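The views show the carton hanging upright in the gripper just behind/above the cage, with the fingers clear and the gate still ajar. I'll measure the carton in the hand.

Run:
```python
from h import *
for n in("wrist","scene","side"):
    f,P=cam(n);h=cv2.cvtColor(f["image"],cv2.COLOR_RGB2HSV);red=((h[...,0]<12)|(h[...,0]>165))&(h[...,1]>90)
    near=(abs(P[...,0]-.55)<.06)&(abs(P[...,1]+.156)<.055)
    p=P[near&red&(P[...,2]>.15)&(P[...,2]<.35)]
    print(n,len(p),np.percentile(p,[0.5,99.5],axis=0).round(4).tolist())
    t=p[p[:,2]>np.percentile(p[:,2],99.5)-.008]
    if len(t)>50: print(cv2.minAreaRect((t[:,:2]*1000).astype(np.float32)),t[:,2].mean())
tgt([.562,-.158,.27],-.11)
```

```text
wrist 40303 [[0.5102, -0.1837, 0.2077], [0.5769, -0.1247, 0.3129]]
((545.5101928710938, -168.54312133789062), (86.57482147216797, 70.2876205444336), 84.74012756347656) 0.3096669664738549
scene 1013 [[0.5144, -0.1655, 0.1812], [0.589, -0.1177, 0.3143]]
((552.1163940429688, -147.67071533203125), (66.55461883544922, 67.79398345947266), 83.21992492675781) 0.3115887576855288
side 1710 [[0.5104, -0.186, 0.1831], [0.5801, -0.1257, 0.3254]]
d [-0.022 -0.005  0.003] r [0.     0.     0.0008] t 4.45 pos [ 0.5511 -0.1545  0.2714] F [ 0.3 -0.8 -2.2] w 0.0577
tool x,y [-0.994  0.105 -0.   ] [0.105 0.994 0.   ] q [-0.35  0.17  1.72  0.    1.25 -1.82]
```

>>> move_arm(moves=[{"dx": -0.033, "dy": -0.004, "dz": 0.0, "rx": 0.0, "ry": 0.0, "rz": 0.0, "fingers": -1.0}, {"dx": -0.033, "dy": -0.004, "dz": 0.06, "rx": 0.0, "ry": 0.0, "rz": 0.0, "fingers": -1.0}, {"dx": -0.033, "dy": -0.004, "dz": 0.12, "rx": 0.0, "ry": 0.0, "rz": 0.0, "fingers": -1.0}, {"dx": -0.033, "dy": -0.004, "dz": 0.18, "rx": 0.0, "ry": 0.0, "rz": 0.0, "fingers": -1.0}, {"dx": -0.033, "dy": -0.004, "dz": 0.23, "rx": 0.0, "ry": 0.0, "rz": 0.0, "fingers": -1.0}, {"dx": -0.033, "dy": -0.004, "dz": 0.27, "rx": 0.0, "ry": 0.0, "rz": 0.0, "fingers": -1.0}, {"dx": -0.033, "dy": -0.004, "dz": 0.29, "rx": 0.0, "ry": 0.0, "rz": 0.0, "fingers": -1.0}, {"dx": -0.033, "dy": -0.004, "dz": 0.3, "rx": 0.0, "ry": 0.0, "rz": 0.0, "fingers": -1.0}])

```text
t: 5.25
eef_pos: [0.5668, -0.1589, 0.1203]
orientation: [-0.167, -3.136, -0.001]
ft_force: [0.6, -0.1, -1.7]
grip_width: 0.0579
grasp_force: 66.2
```

Run:
```python
from h import *
tgt([.567,-.158,.1115],-.11)
```

```text
d [-0.     0.002  0.018] r [ 0.0001 -0.0002  0.0006] t 5.25 pos [ 0.5668 -0.1589  0.1203] F [ 0.6 -0.1 -1.7] w 0.0579
tool x,y [-0.994  0.106  0.002] [0.106 0.994 0.   ] q [-0.35  0.37  1.8   0.    0.97 -1.81]
```

>>> move_arm(moves=[{"dx": 0.0, "dy": 0.0, "dz": 0.006, "rx": 0.0, "ry": 0.0, "rz": 0.0, "fingers": -1.0}, {"dx": 0.0, "dy": 0.0, "dz": 0.011, "rx": 0.0, "ry": 0.0, "rz": 0.0, "fingers": -1.0}, {"dx": 0.0, "dy": 0.0, "dz": 0.015, "rx": 0.0, "ry": 0.0, "rz": 0.0, "fingers": -1.0}, {"dx": 0.0, "dy": 0.0, "dz": 0.015, "rx": 0.0, "ry": 0.0, "rz": 0.0, "fingers": -1.0}])

```text
t: 5.65
eef_pos: [0.5676, -0.1596, 0.1143]
orientation: [0.168, 3.136, -0.0]
ft_force: [0.1, -0.1, -1.5]
grip_width: 0.0582
grasp_force: 66.2
```

>>> move_arm(moves=[{"dx": 0.0, "dy": 0.0, "dz": 0.003, "rx": 0.0, "ry": 0.0, "rz": 0.0, "fingers": -1.0}, {"dx": 0.0, "dy": 0.0, "dz": 0.005, "rx": 0.0, "ry": 0.0, "rz": 0.0, "fingers": -1.0}, {"dx": 0.0, "dy": 0.0, "dz": 0.005, "rx": 0.0, "ry": 0.0, "rz": 0.0, "fingers": -1.0}])

```text
t: 5.95
eef_pos: [0.5675, -0.1596, 0.1118]
orientation: [0.168, 3.136, -0.0]
ft_force: [-0.6, -0.7, 1.2]
grip_width: 0.0575
grasp_force: 66.2
```

>>> move_arm(moves=[{"dx": 0.0, "dy": 0.0, "dz": 0.001, "rx": 0.0, "ry": 0.0, "rz": 0.0, "fingers": -1.0}, {"dx": 0.0, "dy": 0.0, "dz": 0.001, "rx": 0.0, "ry": 0.0, "rz": 0.0, "fingers": 1.0}, {"dx": 0.0, "dy": 0.0, "dz": 0.001, "rx": 0.0, "ry": 0.0, "rz": 0.0, "fingers": 1.0}, {"dx": 0.0, "dy": 0.0, "dz": 0.001, "rx": 0.0, "ry": 0.0, "rz": 0.0, "fingers": 1.0}, {"dx": 0.0, "dy": 0.0, "dz": 0.001, "rx": 0.0, "ry": 0.0, "rz": 0.0, "fingers": 1.0}])

```text
t: 6.45
eef_pos: [0.5672, -0.1595, 0.1106]
orientation: [-0.168, -3.137, 0.0]
ft_force: [-0.6, 0.0, -0.2]
grip_width: 0.0855
grasp_force: 0.0
```

>>> move_arm(moves=[{"dx": 0.0, "dy": 0.0, "dz": -0.05, "rx": 0.0, "ry": 0.0, "rz": 0.0, "fingers": 1.0}, {"dx": 0.0, "dy": 0.0, "dz": -0.12, "rx": 0.0, "ry": 0.0, "rz": 0.0, "fingers": 1.0}, {"dx": 0.0, "dy": 0.0, "dz": -0.2, "rx": 0.0, "ry": 0.0, "rz": 0.0, "fingers": 1.0}, {"dx": 0.0, "dy": 0.0, "dz": -0.28, "rx": 0.0, "ry": 0.0, "rz": 0.0, "fingers": 1.0}, {"dx": 0.0, "dy": 0.0, "dz": -0.32, "rx": 0.0, "ry": 0.0, "rz": 0.0, "fingers": 1.0}, {"dx": 0.0, "dy": 0.0, "dz": -0.32, "rx": 0.0, "ry": 0.0, "rz": 0.0, "fingers": -1.0}])

```text
t: 7.05
eef_pos: [0.5699, -0.1604, 0.2755]
orientation: [0.167, 3.128, -0.004]
ft_force: [0.8, -0.3, 0.2]
grip_width: 0.0733
grasp_force: 0.0
```

Run:
```python
from h import *
s,P=cam("scene");d,Q=cam("side");w,W=cam("wrist")
a=np.hstack([cv2.resize(s["image"][130:290,220:400],None,fx=2,fy=2,interpolation=2),cv2.resize(d["image"][130:330,320:520],(320,320))])
b=cv2.resize(w["image"],(340,255));o=np.zeros((580,a.shape[1],3),np.uint8);o[:320]=a[:320];o[322:577,:340]=b
save("o4.png",o)
th=-.11;ex=np.array([np.cos(th),np.sin(th)]);ey=np.array([-np.sin(th),np.cos(th)]);c0=np.array([.564,-.158])
for n,p in(("w",W),("d",Q),("s",P)):
    t=p.reshape(-1,3);t=t[~np.isnan(t[:,0])];r=np.c_[(t[:,:2]-c0)@ex,(t[:,:2]-c0)@ey,t[:,2]]
    k=(abs(r[:,0])<.06)&(abs(r[:,1])<.06)&(r[:,2]>.143)&(r[:,2]<.165);q=r[k]
    if len(q)>30: print(n,"top",k.sum(),q[:,2].mean().round(4),cv2.minAreaRect((q[:,:2]*1000).astype(np.float32)))
    # yellow gate
    f={"w":w,"d":d,"s":s}[n];h=cv2.cvtColor(f["image"],cv2.COLOR_RGB2HSV);m=(h[...,0]>18)&(h[...,0]<32)&(h[...,1]>180)&(h[...,2]>100)
    g=p[m];g=g[(g[:,2]>.11)&(g[:,2]<.14)&(g[:,0]>.38)&(g[:,0]<.6)&(g[:,1]<-.03)&(g[:,1]>-.3)]
    if len(g)>30:
        v=cv2.fitLine(g[:,:2].astype(np.float32),cv2.DIST_HUBER,0,.01,.01).ravel();v*=1;dd=v[:2]*-np.sign(v[1]);print(n,"gate",len(g),"angle",np.arctan2(-dd@ex,-dd@ey).round(3),"pt",v[2:].round(4),np.percentile(g,[1,99],axis=0).round(3).tolist())
    # bracket tall post height
    k=(r[:,0]<.02)&(r[:,0]>-.09)&(r[:,1]<-.1)&(r[:,1]>-.15)&(r[:,2]>.1)&(r[:,2]<.25)
    if k.sum()>20: print(n,"post",k.sum(),np.percentile(r[k],[1,50,99],axis=0).round(3).tolist())
tgt([.567,-.158,.27],-.11)
```

```text
w top 10289 0.1503 ((11.812274932861328, -0.06325149536132812), (99.4261474609375, 66.22049713134766), 6.552461624145508)
w gate 3143 angle 0.474 pt [ 0.4647 -0.1397] [[0.427, -0.2, 0.121], [0.508, -0.075, 0.13]]
w post 1227 [[-0.067, -0.12, 0.101], [-0.052, -0.115, 0.125], [-0.04, -0.101, 0.13]]
d top 495 0.1516 ((13.566425323486328, -0.02507781982421875), (101.89679718017578, 66.02273559570312), 7.7029900550842285)
d gate 275 angle 0.474 pt [ 0.457  -0.1473] [[0.413, -0.213, 0.111], [0.507, -0.073, 0.132]]
d post 123 [[-0.067, -0.121, 0.101], [-0.052, -0.118, 0.121], [-0.038, -0.101, 0.133]]
s top 265 0.1509 ((14.868083953857422, 1.9514808654785156), (101.93698120117188, 70.86539459228516), 10.348994255065918)
s gate 134 angle 0.485 pt [ 0.4645 -0.1373] [[0.42, -0.205, 0.11], [0.51, -0.07, 0.132]]
s post 73 [[-0.066, -0.125, 0.1], [-0.053, -0.115, 0.12], [-0.038, -0.102, 0.132]]
d [-0.001  0.002 -0.002] r [ 0.0001 -0.0004  0.0005] t 7.2 pos [ 0.5662 -0.1591  0.2691] F [0.2 0.6 0. ] w 0.0519
tool x,y [-0.994  0.107  0.003] [0.107 0.994 0.001] q [-0.35  0.21  1.68 -0.    1.25 -1.81]
```

View pics/o4.png

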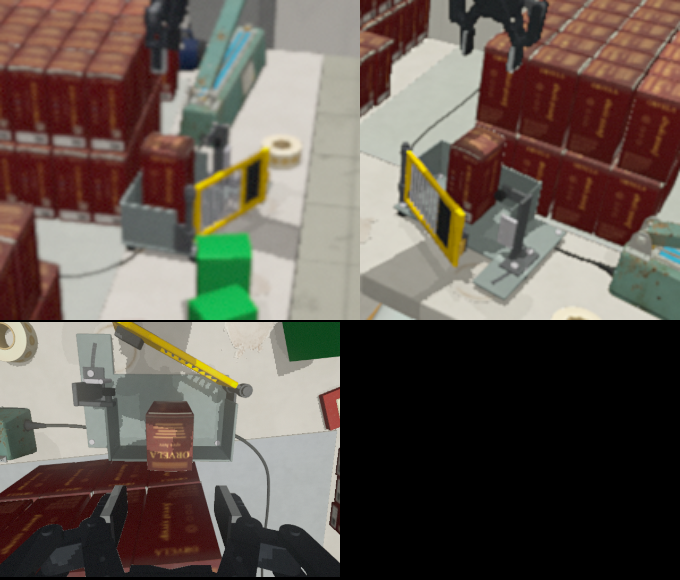

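The carton stands released in the cage (wrist view (168,435)), and its front face is about 20 mm behind the gate plane. The gate is at 0.474, the strike post at cage frame (-0.052,-0.117) with top about 0.132. Next I compute the push path.

```bash
cat >> h.py <<'E'
TH=-.11;EX=np.array([np.cos(TH),np.sin(TH)]);EY=np.array([-np.sin(TH),np.cos(TH)]);HG=np.array([.564,-.158])-.057*EX+.094*EY
def pose(g,gap,z):
    d=-EY*np.cos(g)-EX*np.sin(g);p=EX*np.cos(g)-EY*np.sin(g)
    return np.r_[HG+.14*d-(.016+gap)*p,z],TH-g
def geo():
    s=arm.read_state();v=s["eef_pos"][:2]-HG
    for g in np.arange(-.1,.7,.001):
        d=-EY*np.cos(g)-EX*np.sin(g);p=EX*np.cos(g)-EY*np.sin(g)
        if v@p+.016<0.0 and False: pass
    F=s["ft_force"];yaw=np.arctan2(*(-R.from_rotvec(s["orientation"]).as_matrix()[:2,0])[::-1]);p=np.array([np.cos(yaw),np.sin(yaw)])
    print("t",round(s["t"],2),"yaw->g",round(TH-yaw,3),"gap vs that g (mm)",((-(v@p))*1e3-16).round(1),"along",(v@np.array([p[1],-p[0]])*1e3).round(1),"push force",(-F[:2]@p).round(2),"F",F.round(1))
E
python3 - <<'E'
from h import *
tgt(*pose(.474,.03,.25));tgt(*pose(.474,.03,.08))
E
```

```text
d [ 0.328 -0.016  0.039] r [-0.     -0.0004  0.0759] t 7.2 pos [ 0.5662 -0.1591  0.2691] F [0.2 0.6 0. ] w 0.0519
tool x,y [-0.994  0.107  0.003] [0.107 0.994 0.001] q [-0.35  0.21  1.68 -0.    1.25 -1.81]
d [ 0.327 -0.017  0.379] r [-0.     -0.0004  0.0759] t 7.2 pos [ 0.5662 -0.1591  0.2691] F [0.2 0.6 0. ] w 0.0519
tool x,y [-0.994  0.107  0.003] [0.107 0.994 0.001] q [-0.35  0.21  1.68 -0.    1.25 -1.81]
```

>>> move_arm(moves=[{"dx": 0.08, "dy": 0.0, "dz": 0.0, "rx": 0.0, "ry": 0.0, "rz": 0.02, "fingers": -1.0}, {"dx": 0.17, "dy": 0.0, "dz": 0.0, "rx": 0.0, "ry": 0.0, "rz": 0.04, "fingers": -1.0}, {"dx": 0.26, "dy": -0.01, "dz": 0.0, "rx": 0.0, "ry": 0.0, "rz": 0.06, "fingers": -1.0}, {"dx": 0.328, "dy": -0.016, "dz": 0.0, "rx": 0.0, "ry": 0.0, "rz": 0.076, "fingers": -1.0}, {"dx": 0.328, "dy": -0.016, "dz": 0.0, "rx": 0.0, "ry": 0.0, "rz": 0.076, "fingers": -1.0}, {"dx": 0.328, "dy": -0.016, "dz": 0.09, "rx": 0.0, "ry": 0.0, "rz": 0.076, "fingers": -1.0}, {"dx": 0.328, "dy": -0.016, "dz": 0.18, "rx": 0.0, "ry": 0.0, "rz": 0.076, "fingers": -1.0}, {"dx": 0.328, "dy": -0.016, "dz": 0.22, "rx": 0.0, "ry": 0.0, "rz": 0.076, "fingers": -1.0}])

```text
t: 8.0
eef_pos: [0.4002, -0.1482, 0.1556]
orientation: [-0.901, -3.001, -0.003]
ft_force: [-1.6, -0.1, -0.2]
grip_width: 0.0002
grasp_force: 0.0
```

Run:
```python
from h import *
geo();tgt(*pose(.474,.02,.08));f=arm.grab_frame("side");g=arm.grab_frame("wrist")
save("o5.png",np.hstack([cv2.resize(f["image"][170:330,330:470],(420,480)),cv2.resize(g["image"],(380,285)).__class__(0) if False else np.vstack([cv2.resize(g["image"],(380,285)),np.zeros((195,380,3),np.uint8)])]))
```

```text
t 8.0 yaw->g 0.474 gap vs that g (mm) 32.5 along 139.7 push force 1.29 F [-1.6 -0.1 -0.2]
d [-0.026 -0.     0.151] r [-0.0001 -0.0013  0.0001] t 8.0 pos [ 0.4002 -0.1482  0.1556] F [-1.6 -0.1 -0.2] w 0.0002
tool x,y [-0.834  0.551  0.008] [ 0.551  0.835 -0.001] q [-0.46  0.02  2.14  0.    0.99 -1.44]
```

View pics/o5.png

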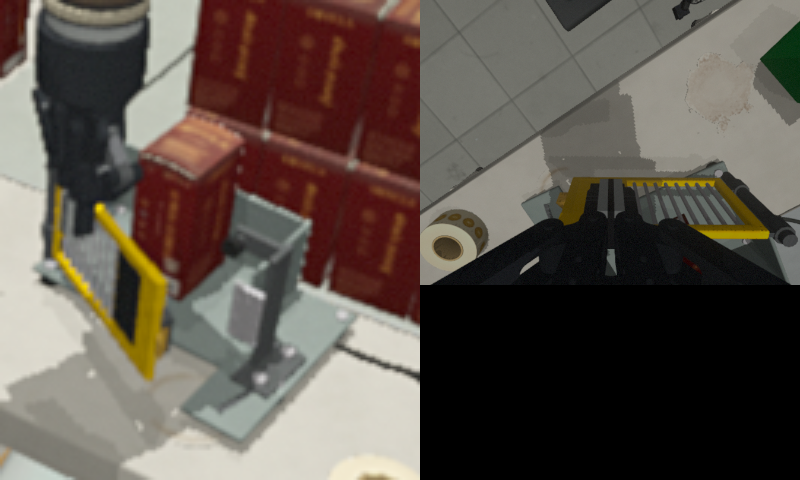

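The fingers are shut in front of the push patch above the gate (wrist view (610,215)). Now down, then an arc toward shut.

>>> move_arm(moves=[{"dx": 0.0, "dy": 0.0, "dz": 0.08, "rx": 0.0, "ry": 0.0, "rz": 0.0, "fingers": -1.0}, {"dx": 0.0, "dy": 0.0, "dz": 0.15, "rx": 0.0, "ry": 0.0, "rz": 0.0, "fingers": -1.0}, {"dx": 0.0, "dy": 0.0, "dz": 0.15, "rx": 0.0, "ry": 0.0, "rz": 0.0, "fingers": -1.0}, {"dx": -0.03, "dy": 0.0, "dz": 0.15, "rx": 0.0, "ry": 0.0, "rz": 0.0, "fingers": -1.0}, {"dx": -0.05, "dy": 0.0, "dz": 0.15, "rx": 0.0, "ry": 0.0, "rz": 0.0, "fingers": -1.0}, {"dx": -0.05, "dy": 0.0, "dz": 0.15, "rx": 0.0, "ry": 0.0, "rz": 0.0, "fingers": -1.0}])

```text
t: 8.7
eef_pos: [0.4276, -0.1655, 0.0881]
orientation: [0.903, 3.003, -0.002]
ft_force: [-0.6, -0.5, 0.1]
grip_width: 0.0001
grasp_force: 0.0
```

```bash
cat >> h.py <<'E'
def arc(gs,z=.08):
    s=arm.read_state();M=R.from_rotvec(s["orientation"]);y0=np.arctan2(*(-M.as_matrix()[:2,0])[::-1])
    for g in gs:
        p,yaw=pose(g,0,z);d=M.inv().apply(p-s["eef_pos"])/.5;print(round(g,3),d.round(4)[:2],"rz",round(-(yaw-y0)/2/np.pi,4))
E
python3 - <<'E'
from h import *
geo();arc(np.linspace(.46,.32,8));print(arm.read_state()["eef_pos"])
E
```

```text
t 8.7 yaw->g 0.474 gap vs that g (mm) -0.0 along 139.1 push force 0.24 F [-0.6 -0.5  0.1]
0.46 [-0.0039 -0.0022] rz -0.0023
0.44 [-0.0096 -0.0027] rz -0.0055
0.42 [-0.0152 -0.0031] rz -0.0087
0.4 [-0.0208 -0.0034] rz -0.0118
0.38 [-0.0264 -0.0035] rz -0.015
0.36 [-0.0321 -0.0036] rz -0.0182
0.34 [-0.0377 -0.0035] rz -0.0214
0.32 [-0.0434 -0.0034] rz -0.0246
[ 0.42756874 -0.16551115  0.08812263]
```

>>> move_arm(moves=[{"dx": -0.004, "dy": -0.002, "dz": 0.0, "rx": 0.0, "ry": 0.0, "rz": -0.002, "fingers": -1.0}, {"dx": -0.01, "dy": -0.002, "dz": 0.0, "rx": 0.0, "ry": 0.0, "rz": -0.0055, "fingers": -1.0}, {"dx": -0.015, "dy": -0.003, "dz": 0.0, "rx": 0.0, "ry": 0.0, "rz": -0.0087, "fingers": -1.0}, {"dx": -0.021, "dy": -0.003, "dz": 0.0, "rx": 0.0, "ry": 0.0, "rz": -0.012, "fingers": -1.0}, {"dx": -0.026, "dy": -0.003, "dz": 0.0, "rx": 0.0, "ry": 0.0, "rz": -0.015, "fingers": -1.0}, {"dx": -0.032, "dy": -0.003, "dz": 0.0, "rx": 0.0, "ry": 0.0, "rz": -0.018, "fingers": -1.0}, {"dx": -0.038, "dy": -0.003, "dz": 0.0, "rx": 0.0, "ry": 0.0, "rz": -0.021, "fingers": -1.0}, {"dx": -0.043, "dy": -0.003, "dz": 0.0, "rx": 0.0, "ry": 0.0, "rz": -0.0245, "fingers": -1.0}])

```text
t: 9.5
eef_pos: [0.4417, -0.1773, 0.086]
orientation: [0.668, 3.069, -0.001]
ft_force: [-1.1, -1.6, 3.9]
grip_width: -0.0001
grasp_force: 0.0
```

Run:
```python
from h import *
geo()
f,P=cam("side")
h=cv2.cvtColor(f["image"],cv2.COLOR_RGB2HSV);m=(h[...,0]>18)&(h[...,0]<32)&(h[...,1]>180)&(h[...,2]>100)
g=P[m];g=g[(g[:,2]>.11)&(g[:,2]<.14)&(g[:,0]>.38)&(g[:,0]<.6)&(g[:,1]<-.03)&(g[:,1]>-.3)]
v=cv2.fitLine(g[:,:2].astype(np.float32),cv2.DIST_HUBER,0,.01,.01).ravel();dd=v[:2]*-np.sign(v[1]);print("gate",len(g),np.arctan2(-dd@EX,-dd@EY).round(3))
arc(np.linspace(.31,.24,8))
```

```text
t 9.5 yaw->g 0.319 gap vs that g (mm) 3.6 along 139.8 push force 0.35 F [-1.1 -1.6  3.9]
gate 134 0.353
0.31 [-0.0088 -0.0007] rz -0.0013
0.3 [-0.0116 -0.001 ] rz -0.0029
0.29 [-0.0144 -0.0013] rz -0.0045
0.28 [-0.0172 -0.0015] rz -0.0061
0.27 [-0.02   -0.0017] rz -0.0077
0.26 [-0.0228 -0.0019] rz -0.0093
0.25 [-0.0256 -0.002 ] rz -0.0109
0.24 [-0.0284 -0.0021] rz -0.0125
```

>>> move_arm(moves=[{"dx": -0.003, "dy": 0.0, "dz": 0.0, "rx": 0.0, "ry": 0.0, "rz": -0.0016, "fingers": -1.0}, {"dx": -0.006, "dy": 0.0, "dz": 0.0, "rx": 0.0, "ry": 0.0, "rz": -0.0032, "fingers": -1.0}, {"dx": -0.0085, "dy": 0.0, "dz": 0.0, "rx": 0.0, "ry": 0.0, "rz": -0.0048, "fingers": -1.0}, {"dx": -0.011, "dy": -0.001, "dz": 0.0, "rx": 0.0, "ry": 0.0, "rz": -0.0064, "fingers": -1.0}, {"dx": -0.014, "dy": -0.001, "dz": 0.0, "rx": 0.0, "ry": 0.0, "rz": -0.008, "fingers": -1.0}, {"dx": -0.017, "dy": -0.001, "dz": 0.0, "rx": 0.0, "ry": 0.0, "rz": -0.0096, "fingers": -1.0}, {"dx": -0.02, "dy": -0.001, "dz": 0.0, "rx": 0.0, "ry": 0.0, "rz": -0.011, "fingers": -1.0}, {"dx": -0.0225, "dy": -0.001, "dz": 0.0, "rx": 0.0, "ry": 0.0, "rz": -0.0127, "fingers": -1.0}])

```text
t: 10.35
eef_pos: [0.4513, -0.182, 0.0856]
orientation: [-0.547, -3.093, -0.0]
ft_force: [-0.8, 0.7, -0.5]
grip_width: 0.0001
grasp_force: 0.0
```

Run:
```python
from h import *
geo()
```

```text
t 10.35 yaw->g 0.24 gap vs that g (mm) 4.0 along 138.9 push force 1.03 F [-0.8  0.7 -0.5]
```

>>> move_arm(moves=[{"dx": -0.002, "dy": 0.0, "dz": 0.0, "rx": 0.0, "ry": 0.0, "rz": -0.0011, "fingers": -1.0}, {"dx": -0.004, "dy": 0.0, "dz": 0.0, "rx": 0.0, "ry": 0.0, "rz": -0.0022, "fingers": -1.0}, {"dx": -0.006, "dy": 0.0, "dz": 0.0, "rx": 0.0, "ry": 0.0, "rz": -0.0033, "fingers": -1.0}, {"dx": -0.008, "dy": 0.0, "dz": 0.0, "rx": 0.0, "ry": 0.0, "rz": -0.0044, "fingers": -1.0}, {"dx": -0.01, "dy": -0.001, "dz": 0.0, "rx": 0.0, "ry": 0.0, "rz": -0.0055, "fingers": -1.0}, {"dx": -0.012, "dy": -0.001, "dz": 0.0, "rx": 0.0, "ry": 0.0, "rz": -0.0066, "fingers": -1.0}])

```text
t: 10.95
eef_pos: [0.4568, -0.1846, 0.0858]
orientation: [0.483, 3.104, -0.0]
ft_force: [-0.3, 0.1, 0.1]
grip_width: 0.0004
grasp_force: 0.0
```

```bash
cat >> h.py <<'E'
def gate():
    f,P=cam("side")
    h=cv2.cvtColor(f["image"],cv2.COLOR_RGB2HSV);m=(h[...,0]>18)&(h[...,0]<32)&(h[...,1]>180)&(h[...,2]>100)
    g=P[m];g=g[(g[:,2]>.03)&(g[:,2]<.14)&(g[:,0]>.38)&(g[:,0]<.6)&(g[:,1]<-.03)&(g[:,1]>-.3)]
    v=cv2.fitLine(g[:,:2].astype(np.float32),cv2.DIST_HUBER,0,.01,.01).ravel();dd=v[:2]*-np.sign(v[1]);print("gate seen",len(g),np.arctan2(-dd@EX,-dd@EY).round(3))
E
python3 - <<'E'
from h import *
geo();gate();geo()
E
```

```text
t 10.95 yaw->g 0.199 gap vs that g (mm) 3.6 along 138.8 push force 0.26 F [-0.3  0.1  0.1]
gate seen 662 0.223
t 11.0 yaw->g 0.198 gap vs that g (mm) 3.4 along 138.8 push force 0.79 F [-1.  -0.4  0. ]
```

>>> move_arm(moves=[{"dx": -0.002, "dy": 0.0, "dz": 0.0, "rx": 0.0, "ry": 0.0, "rz": -0.0011, "fingers": -1.0}, {"dx": -0.004, "dy": 0.0, "dz": 0.0, "rx": 0.0, "ry": 0.0, "rz": -0.0022, "fingers": -1.0}, {"dx": -0.006, "dy": 0.0, "dz": 0.0, "rx": 0.0, "ry": 0.0, "rz": -0.0033, "fingers": -1.0}, {"dx": -0.008, "dy": 0.0, "dz": 0.0, "rx": 0.0, "ry": 0.0, "rz": -0.0044, "fingers": -1.0}, {"dx": -0.01, "dy": 0.0, "dz": 0.0, "rx": 0.0, "ry": 0.0, "rz": -0.0055, "fingers": -1.0}, {"dx": -0.012, "dy": 0.0, "dz": 0.0, "rx": 0.0, "ry": 0.0, "rz": -0.0066, "fingers": -1.0}])

```text
t: 11.6
eef_pos: [0.4625, -0.1864, 0.0858]
orientation: [-0.418, -3.114, 0.0]
ft_force: [-0.6, 0.2, 0.7]
grip_width: -0.0002
grasp_force: 0.0
```

Run:
```python
from h import *
geo();gate();geo()
```

```text
t 11.6 yaw->g 0.157 gap vs that g (mm) 3.4 along 138.1 push force 0.68 F [-0.6  0.2  0.7]
gate seen 674 0.178
t 11.65 yaw->g 0.157 gap vs that g (mm) 3.2 along 138.1 push force 0.82 F [-0.7  0.4  0.1]
```

>>> move_arm(moves=[{"dx": -0.002, "dy": 0.0, "dz": 0.0, "rx": 0.0, "ry": 0.0, "rz": -0.0011, "fingers": -1.0}, {"dx": -0.004, "dy": 0.0, "dz": 0.0, "rx": 0.0, "ry": 0.0, "rz": -0.0022, "fingers": -1.0}, {"dx": -0.006, "dy": 0.0, "dz": 0.0, "rx": 0.0, "ry": 0.0, "rz": -0.0033, "fingers": -1.0}, {"dx": -0.008, "dy": 0.0, "dz": 0.0, "rx": 0.0, "ry": 0.0, "rz": -0.0044, "fingers": -1.0}, {"dx": -0.01, "dy": 0.0, "dz": 0.0, "rx": 0.0, "ry": 0.0, "rz": -0.0055, "fingers": -1.0}, {"dx": -0.012, "dy": 0.0, "dz": 0.0, "rx": 0.0, "ry": 0.0, "rz": -0.0066, "fingers": -1.0}])

```text
t: 12.25
eef_pos: [0.4683, -0.188, 0.0858]
orientation: [-0.354, -3.122, -0.0]
ft_force: [-0.6, -0.0, 0.3]
grip_width: -0.0002
grasp_force: 0.0
```

Run:
```python
from h import *
geo();gate();geo()
```

```text
t 12.25 yaw->g 0.116 gap vs that g (mm) 3.1 along 137.4 push force 0.54 F [-0.6 -0.   0.3]
gate seen 687 0.133
t 12.3 yaw->g 0.116 gap vs that g (mm) 2.9 along 137.4 push force 1.52 F [-1.4  0.5 -1.6]
```

>>> move_arm(moves=[{"dx": -0.002, "dy": 0.0, "dz": 0.0, "rx": 0.0, "ry": 0.0, "rz": -0.0011, "fingers": -1.0}, {"dx": -0.004, "dy": 0.0, "dz": 0.0, "rx": 0.0, "ry": 0.0, "rz": -0.0022, "fingers": -1.0}, {"dx": -0.006, "dy": 0.0, "dz": 0.0, "rx": 0.0, "ry": 0.0, "rz": -0.0033, "fingers": -1.0}, {"dx": -0.008, "dy": 0.001, "dz": 0.0, "rx": 0.0, "ry": 0.0, "rz": -0.0044, "fingers": -1.0}, {"dx": -0.01, "dy": 0.001, "dz": 0.0, "rx": 0.0, "ry": 0.0, "rz": -0.0055, "fingers": -1.0}, {"dx": -0.012, "dy": 0.001, "dz": 0.0, "rx": 0.0, "ry": 0.0, "rz": -0.0066, "fingers": -1.0}])

```text
t: 12.9
eef_pos: [0.4727, -0.1883, 0.0854]
orientation: [-0.288, -3.125, -0.001]
ft_force: [-4.8, 0.6, 2.5]
grip_width: -0.0003
grasp_force: 0.0
```

Run:
```python
from h import *
geo();gate();geo()
```

```text
t 12.9 yaw->g 0.074 gap vs that g (mm) 4.4 along 136.0 push force 4.83 F [-4.8  0.6  2.5]
gate seen 697 0.1
t 12.95 yaw->g 0.074 gap vs that g (mm) 4.3 along 136.0 push force 5.2 F [-5.1  1.1  2. ]
```

>>> move_arm(moves=[{"dx": -0.002, "dy": 0.0, "dz": 0.0, "rx": 0.0, "ry": 0.0, "rz": -0.0011, "fingers": -1.0}, {"dx": -0.004, "dy": 0.0, "dz": 0.0, "rx": 0.0, "ry": 0.0, "rz": -0.0022, "fingers": -1.0}, {"dx": -0.006, "dy": 0.0, "dz": 0.0, "rx": 0.0, "ry": 0.0, "rz": -0.0033, "fingers": -1.0}, {"dx": -0.008, "dy": 0.0, "dz": 0.0, "rx": 0.0, "ry": 0.0, "rz": -0.0044, "fingers": -1.0}])

```text
t: 13.35
eef_pos: [0.4755, -0.189, 0.0852]
orientation: [-0.245, -3.126, -0.002]
ft_force: [-7.9, -0.3, 4.3]
grip_width: 0.0002
grasp_force: 0.0
```

Run:
```python
from h import *
geo();gate();geo()
```

```text
t 13.35 yaw->g 0.046 gap vs that g (mm) 5.3 along 135.7 push force 7.79 F [-7.9 -0.3  4.3]
gate seen 684 0.084
t 13.4 yaw->g 0.046 gap vs that g (mm) 5.2 along 135.6 push force 7.08 F [-7.3 -1.   3.3]
```

>>> move_arm(moves=[{"dx": -0.002, "dy": 0.0, "dz": 0.0, "rx": 0.0, "ry": 0.0, "rz": -0.0011, "fingers": -1.0}, {"dx": -0.004, "dy": 0.0, "dz": 0.0, "rx": 0.0, "ry": 0.0, "rz": -0.0022, "fingers": -1.0}, {"dx": -0.006, "dy": 0.0, "dz": 0.0, "rx": 0.0, "ry": 0.0, "rz": -0.0033, "fingers": -1.0}])

```text
t: 13.7
eef_pos: [0.4781, -0.1892, 0.0849]
orientation: [-0.212, -3.128, -0.003]
ft_force: [-5.6, -0.1, 0.1]
grip_width: -0.0002
grasp_force: 0.0
```

Run:
```python
from h import *
geo();gate();geo()
```

```text
t 13.7 yaw->g 0.026 gap vs that g (mm) 5.5 along 135.0 push force 5.52 F [-5.6 -0.1  0.1]
gate seen 687 0.061
t 13.75 yaw->g 0.026 gap vs that g (mm) 4.2 along 135.1 push force 0.73 F [-0.7  0.6 -0.3]
```

The force fell from 7 N to under 1 N, so it has probably snapped. I'll confirm against the stop gently.

>>> move_arm(moves=[{"dx": -0.001, "dy": 0.0, "dz": 0.0, "rx": 0.0, "ry": 0.0, "rz": -0.0005, "fingers": -1.0}, {"dx": -0.002, "dy": 0.0, "dz": 0.0, "rx": 0.0, "ry": 0.0, "rz": -0.001, "fingers": -1.0}, {"dx": -0.002, "dy": 0.0, "dz": 0.0, "rx": 0.0, "ry": 0.0, "rz": -0.001, "fingers": -1.0}])

```text
t: 14.05
eef_pos: [0.4816, -0.19, 0.0855]
orientation: [-0.204, -3.134, -0.0]
ft_force: [-3.9, -0.1, -0.4]
grip_width: 0.0003
grasp_force: 0.0
```

Run:
```python
from h import *
geo();gate();geo()
```

```text
t 14.05 yaw->g 0.02 gap vs that g (mm) 2.7 along 135.2 push force 3.88 F [-3.9 -0.1 -0.4]
gate seen 672 0.036
t 14.1 yaw->g 0.02 gap vs that g (mm) 2.7 along 135.2 push force 3.08 F [-3.1 -0.2 -1.2]
```

>>> move_arm(moves=[{"dx": -0.002, "dy": 0.0, "dz": 0.0, "rx": 0.0, "ry": 0.0, "rz": -0.0005, "fingers": -1.0}, {"dx": -0.004, "dy": 0.0, "dz": 0.0, "rx": 0.0, "ry": 0.0, "rz": -0.0005, "fingers": -1.0}, {"dx": -0.004, "dy": 0.0, "dz": 0.0, "rx": 0.0, "ry": 0.0, "rz": -0.0005, "fingers": -1.0}])

```text
t: 14.4
eef_pos: [0.4821, -0.19, 0.0853]
orientation: [-0.198, -3.131, -0.001]
ft_force: [-6.6, -0.0, 3.8]
grip_width: 0.0006
grasp_force: 0.0
```

Run:
```python
from h import *
geo();gate();geo()
```

```text
t 14.4 yaw->g 0.016 gap vs that g (mm) 2.7 along 135.1 push force 6.57 F [-6.6 -0.   3.8]
gate seen 672 0.032
t 14.45 yaw->g 0.016 gap vs that g (mm) 2.7 along 135.1 push force 7.24 F [-7.3  0.   2.2]
```

>>> move_arm(moves=[{"dx": -0.002, "dy": 0.0, "dz": 0.0, "rx": 0.0, "ry": 0.0, "rz": 0.0, "fingers": -1.0}, {"dx": -0.004, "dy": 0.0, "dz": 0.0, "rx": 0.0, "ry": 0.0, "rz": 0.0, "fingers": -1.0}, {"dx": -0.005, "dy": 0.0, "dz": 0.0, "rx": 0.0, "ry": 0.0, "rz": 0.0, "fingers": -1.0}, {"dx": -0.005, "dy": 0.0, "dz": 0.0, "rx": 0.0, "ry": 0.0, "rz": 0.0, "fingers": -1.0}])

```text
t: 14.85
eef_pos: [0.4823, -0.189, 0.0846]
orientation: [-0.198, -3.126, -0.005]
ft_force: [-10.5, 2.9, 3.5]
grip_width: 0.0
grasp_force: 0.0
```

Run:
```python
from h import *
geo();gate();geo()
```

```text
t 14.85 yaw->g 0.017 gap vs that g (mm) 2.5 along 134.1 push force 10.79 F [-10.5   2.9   3.5]
gate seen 672 0.029
t 14.9 yaw->g 0.017 gap vs that g (mm) 2.6 along 134.0 push force 11.38 F [-11.1   2.9   3.9]
```

Steady 11 N and stiff, so it is snapped in. Backing off slowly, then away and up.

>>> move_arm(moves=[{"dx": 0.004, "dy": 0.0, "dz": 0.0, "rx": 0.0, "ry": 0.0, "rz": 0.0, "fingers": -1.0}, {"dx": 0.01, "dy": 0.0, "dz": 0.0, "rx": 0.0, "ry": 0.0, "rz": 0.0, "fingers": -1.0}, {"dx": 0.02, "dy": 0.0, "dz": 0.0, "rx": 0.0, "ry": 0.0, "rz": 0.0, "fingers": -1.0}, {"dx": 0.06, "dy": 0.0, "dz": 0.0, "rx": 0.0, "ry": 0.0, "rz": 0.0, "fingers": -1.0}, {"dx": 0.1, "dy": 0.0, "dz": 0.0, "rx": 0.0, "ry": 0.0, "rz": 0.0, "fingers": -1.0}, {"dx": 0.1, "dy": 0.0, "dz": -0.1, "rx": 0.0, "ry": 0.0, "rz": 0.0, "fingers": -1.0}, {"dx": 0.1, "dy": 0.0, "dz": -0.2, "rx": 0.0, "ry": 0.0, "rz": 0.0, "fingers": -1.0}, {"dx": 0.1, "dy": 0.0, "dz": -0.28, "rx": 0.0, "ry": 0.0, "rz": 0.0, "fingers": -1.0}])

```text
t: 15.7
eef_pos: [0.4389, -0.1853, 0.2295]
orientation: [0.199, 3.129, -0.004]
ft_force: [-0.2, -0.9, 0.1]
grip_width: -0.0001
grasp_force: 0.0
```

Run:
```python
from h import *
gate();d=arm.grab_frame("side");s=arm.grab_frame("scene");gate()
save("o6.png",np.hstack([cv2.resize(d["image"][170:330,330:470],(420,480)),cv2.resize(s["image"][130:290,255:380],(375,480))]))
```

```text
gate seen 886 0.037
gate seen 880 0.042
```

View pics/o6.png

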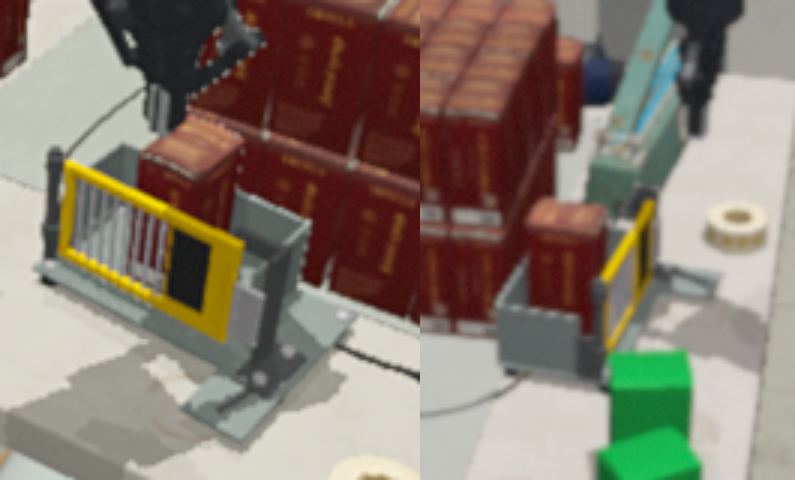

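The gate stays shut at about 0.04 rad with the robot clear, and the carton stands upright inside behind it.

```bash
python3 -c "
from station import arm
print(arm.finish_job())"
```

```text
the job is handed in; nothing more can be done
None
```

The carton is standing upright in the cage and released, and the gate was pushed shut at about 11 N, stayed shut at about 0.04 rad once the arm backed away, and the job is handed in.

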